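Open the cold-light attenuator to the third click

TASK

With a fingertip, gently push the black attenuator lever on top of the cold-light source away from its dark end (the red mark) until it clicks into the third stop, the third white dot after the red mark, then take the hand away. Somebody may have left the lever one click open already, and it must never run on past the third stop, because more light would cook the live specimen. Only push the lever, never pinch it, and leave everything else standing where it is.

Things in the scene. Friction and masses are not known exactly. Their poses are not given: they have to be found in the camera images.
- lamp: cold-light source: light-grey box with dark front panel, fixed, 280 deep (its x) x 220 wide (y) x 140 mm high with feet. Origin: centre of its underside on the bench; x points from the front panel to the rear, y to its left, z up. Flat top deck at z = 140 mm; the lever's slot runs along y at x = -50 mm; nothing else stands on the deck within 60 mm of the slot's line.
- lever: attenuator lever: steel blade (12 in x, 4 mm in y) rising from the slot with a black ribbed knob, 24 (x) x 14 (y) x 20 mm, spanning 20 to 40 mm above the deck, white index line on top. Origin: centre line of the blade at deck height; axes parallel to the lamp's. Slides only along the lamp's y.
- knob (a point): centre of the knob's top face, 40 mm above the deck.
- attenuator (a joint): lever travel (m) along the lamp's +y, more light: 0 closed at the red mark (lever at lamp x = -50, y = -35 mm); click stops 14 mm apart: 0.014 first, 0.028 second, 0.042 third (wanted), 0.056, 0.070 fully open. Leaving a stop takes about 5 N; past the crest half way the lever snaps on into the next stop by itself and is held there. It starts closed or at the first click.
- third_mark (a point): centre of the third of five white dots (growing in size) that follow the red closed mark in a row along the front side of the slot: lamp x = -84, y = 7, z = 141 mm. The knob's index line points at it when the lever is at the third click.
- scope: white stereo microscope, fixed, 340 mm high, base 270 x 190 mm, to the left of the lamp. Origin: underside of the base, about its middle; z up.
- slide_box: loose blue slide box 80 x 100 x 22 mm on the rear of the lamp's deck, behind the slot. Origin: centre of its underside.
- dish: loose clear culture dish, 60 mm across, 12 mm high, on the microscope's stage. Origin: centre of its underside.
- bottle: loose white bottle with blue cap, 60 mm across, 145 mm high, right of the lamp. Origin: centre of its underside.
- rack: loose blue rack of capped blood tubes, 70 x 160 mm, 92 mm high, right of the lamp. Origin: centre of its underside.
- jar: loose clear jar with yellow lid, 64 mm across, 75 mm high, right of the lamp. Origin: centre of its underside.
- carton: loose white and green carton 75 x 120 x 60 mm, in front of the microscope. Origin: centre of its underside.
- mouse: loose black computer mouse 105 x 60 x 31 mm, on the left of the bench. Origin: centre of its underside.
- marker: loose marker pen 130 mm long, 18 mm thick, lying in front of the lamp. Origin: under its middle, x along the pen.
- guide (a point): collar on the lamp's front panel where the gooseneck light guide leaves (lamp x = -140, y = 55, z = 85 mm). The dark gooseneck, 15 mm thick and rigid, arches forward and left to the microscope: up to 235 mm ahead of the lamp's origin and 170 mm above the bench, everywhere at least 100 mm from the slot.

How it is judged:
At the end, for the whole second after the job is handed in: the lever rests in the third click stop, 42 mm from closed, within 3 mm, and is let go (value of joint attenuator between 0.039 and 0.045 m and velocity of joint attenuator between -0.01 and 0.01 m/s); the robot touches nothing.
It fails at once if the lever ran on past the third click, beyond the crest half way to the fourth (value of joint attenuator above 0.0495 m).
It fails at once if the lever was shoved or pinched with more than 20 N (contact force between the fingers and lever above 20 N).
It fails at once if a bystander was lifted or pushed more than 20 mm from its place (distance of any of slide_box, dish, bottle, rack, jar, carton, mouse, marker from where it was at the start of the episode above 0.02 m).
It also fails if it takes over 45 s, if anything falls off the work surface, if the arm or the gripper's body presses on something with over 40 N, if the wrist force passes 120 N, or if a joint passes its speed limit or range.

ROBOT

A 7-joint arm with a two-finger parallel gripper is mounted at the origin on the work surface. World frame = base frame: x ahead of the robot, y to its left, z up, the work surface at z = 0. Lengths are in m, angles in rad, forces in N, time in s.
With the tool pointing down it reaches from about 0.4 to 0.85 m from the base axis. Payload 10.4 kg.
Tool frame: the origin (TCP) lies between the finger pads; the fingertips stand 11 mm ahead of it and the grasp point (between the pads) lies 8 mm behind it; z points along the fingers, y is the direction in which the jaws open and shut (so a half turn about z gives the same grasp; the last joint's range is limited). The gripper opens to 87 mm and grips with 3 to 60 N. Pads are 19 mm wide; open, the fingers measure 117 mm over their backs; the gripper's body (75 mm by 190 mm) begins 51 mm behind the grasp point.
Start: joints at [-1.186, 0.332, -0.065, 1.46, 0.022, 1.35, -0.088], TCP at [0.248, 0.574, 0.234] pointing down, gripper open.
Joint ranges: [-2.6, 2.6], [-0.5, 2.12], [-1.47, 1.34], [0.16, 2.42], [-1.27, 4.41], [0.06, 2.06], [-2.6, 2.6]. Speed limits (rad/s): [2.22, 2.22, 2.79, 2.79, 3.14, 3.14, 3.14].

INTERFACE

Orientations are given as a unit quaternion [x, y, z, w].
In Python, from bench import r, eyes gives the robot as it stands.
- The arm moves only by the shell command python3 -m inch 'ROWS' [FORCE]. ROWS is a JSON object of lists of equal length, an entry for each row: "translation": the shift along the world's x, y, z scaled (see below), a list of three; "rot": the turn, a rotation vector about the world's x, y, z scaled (see below), a list of three; "jaw": the finger opening in mm, from 0 to 87. In form: {"translation": [[tx, ty, tz], ...], "rot": [[ax, ay, az], ...], "jaw": [jaw, ...]}. A call has 1 to 20 rows; each row is the pose to reach, as a shift and turn from the pose measured when the call began; what a row does not reach only later rows make up. The controller multiplies each number of a shift by 100 mm and each number of a turn by 60 degrees. A row lasts 1/10 s, in which the tool goes at most 50 mm and 8.59 degrees, less where a joint would pass 70% of its speed; a pose out of reach is approached as far as the arm can. A call with a number of a shift or a turn outside -1 to 1 is refused whole. A call with a gripper value outside its range is refused whole. The fingers move at their own pace and stop on an object; FORCE is the grip in N (left out, the last holds). Time passes only in rows, so rows that repeat a pose let the fingers close. It gives the time, the measured TCP pose, the force and the opening at its end, in the units of the state.
- r.read_state(): the state, without advancing time (a new reading comes with each control period).
- eyes.camera(name): name is "side" or "top" or "wrist"; returns the picture (384x512x3 uint8, blue, green, red); there is no depth.
- eyes.calibration(name): a dict with "fx", "fy", "cx", "cy" (pixels), "R" (3x3) and "t" (3): a world point X has camera coordinates R X + t; the wrist camera has in their place "hand_eye" (4x4, takes a point from camera to tool coordinates, whose origin is the TCP and whose axes are the flange's). Camera axes: x right, y down, z forward; pixel columns grow to the right and rows downward; lengths in m; the calibration is good to about 2 mm. The wrist camera is an equidistant fisheye: a pixel r from the principal point sees the ray r / f radians off the axis. A picture is of the moment at which its call begins: read the wrist's pose just before it. calibration takes no time and is no camera call.
- r.close_job(): hands the job in, once; it reports no verdict.
The state is a dict: "time": time; "joint_positions": joint angles; "joint_vel": joint speeds; "joint_torque": joint torques, N m; "ee_pos": TCP position; "eef_rot": TCP orientation; "ft_force": force on the tool from outside, world axes, zero at the start; "torque": the same for the moment, N m; "width": finger opening in m.
Only numpy, scipy, OpenCV 4.12 (cv2) and the standard library are available. Lean on these libraries where they do the work, as an engineer would, in place of code of your own. Each camera call takes 0.05 s, during which the arm holds its last target. There are 200 camera calls.

## Working session

There is one attempt and no reset: what is moved stays moved. The work goes in short steps, Python scripts to look and compute and a shell command to move; the robot and the scene stay as the last step left them, time stands still between calls to the robot, and variables do not carry over. Pictures are saved under pics/ and viewed, about 8 in all and at most 12, crops included, and the job is handed in when it is done.

```bash
mkdir -p pics; ls; python3 - <<'E'
from bench import r,eyes
import cv2,numpy as np
s=r.read_state();print({k:np.round(s[k],3).tolist() for k in('time','ee_pos','eef_rot','ft_force','width')})
for n in('top','side'):
    cv2.imwrite(f'pics/{n}0.png',eyes.camera(n));print(n,eyes.calibration(n))
print(eyes.calibration('wrist'))
E
```

```text
pics
{'time': 0.0, 'ee_pos': [0.248, 0.573, 0.233], 'eef_rot': [0.203, 0.979, -0.001, -0.0], 'ft_force': [0.388, -0.601, 0.291], 'width': 0.087}
top {'fx': 436.13399867083234, 'fy': 436.13399867083234, 'cx': 252.81670173229665, 'cy': 186.5031728900566, 'R': array([[ 0.0209332 , -0.99937817,  0.02837371],
       [-0.98926163, -0.02481063, -0.14403424],
       [ 0.14464865, -0.02505393, -0.98916585]]), 't': array([-0.01221594,  0.51394097,  1.4800769 ])}
side {'fx': 466.7111264726955, 'fy': 466.7111264726955, 'cx': 254.88986530669604, 'cy': 195.48634101341074, 'R': array([[ 0.86486805, -0.50168738, -0.01769261],
       [-0.38287963, -0.63643937, -0.66958802],
       [ 0.32466359,  0.58587943, -0.74252196]]), 't': array([-0.42966237,  0.29556305,  1.30645509])}
{'fx': 297.3186396354542, 'fy': 297.3186396354542, 'cx': 253.65028432982, 'cy': 193.92972321987102, 'hand_eye': array([[-6.32182213e-05, -9.66215527e-01, -2.57735429e-01,
         6.99411720e-02],
       [ 9.99999220e-01, -3.82587397e-04,  1.18898559e-03,
         1.66664014e-04],
       [-1.24742267e-03, -2.57735153e-01,  9.66214798e-01,
        -1.51780519e-01],
       [ 0.00000000e+00,  0.00000000e+00,  0.00000000e+00,
         1.00000000e+00]])}
```

View pics/top0.png

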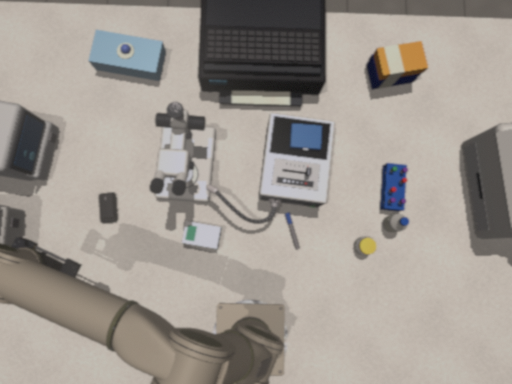

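View pics/side0.png

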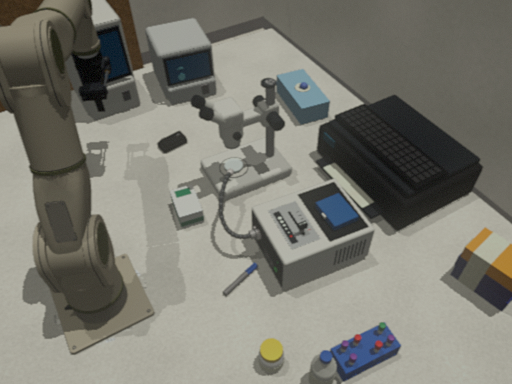

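The top view shows the lamp at about (297,160), the lever knob near (307,173) and the dot row near (296,182). In the side view the knob is at about (300,222). I'll enlarge both next.

```bash
python3 - <<'E'
import cv2,numpy as np
a=cv2.imread('pics/top0.png')[110:210,255:340];b=cv2.imread('pics/side0.png')[180:285,245:375]
a=cv2.resize(a,(425,500),interpolation=cv2.INTER_CUBIC);b=cv2.resize(b,None,fx=2.9,fy=2.9,interpolation=cv2.INTER_CUBIC)
c=np.zeros((500,425+b.shape[1],3),np.uint8);c[:,:425]=a;c[:b.shape[0],425:]=b
cv2.imwrite('pics/crop0.png',c)
E
```

```text
(no output)
```

View pics/crop0.png

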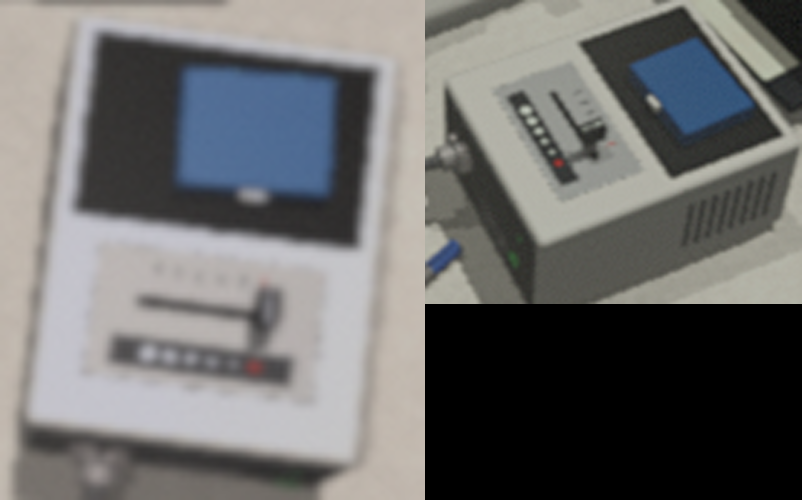

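```bash
cat > h.py <<'E'
import numpy as np
from bench import r,eyes
def ray(n,p,z):
    c=eyes.calibration(n);d=c['R'].T@[(p[0]-c['cx'])/c['fx'],(p[1]-c['cy'])/c['fy'],1];o=-c['R'].T@c['t']
    return o+d*(z-o[2])/d[2]
E
python3 - <<'E'
from h import *
T=lambda u,v:(255+u/5-.4,110+v/5-.4)
S=lambda u,v:(245+(u-425)/2.9-.33,180+v/2.9-.33)
for n,f,L in(('top',T,dict(red=(256,367,.141),d5=(148,353,.141),knob=(266,311,.18),c1=(78,22,.14),c2=(393,60,.14),c3=(355,463,.14),c4=(25,425,.14))),
 ('side',S,dict(red=(559,163,.141),d5=(525,110,.141),knob=(594,128,.18),c4=(445,85,.14),c3=(540,245,.14)))):
    P={k:ray(n,f(*v[:2]),v[2]) for k,v in L.items()}
    for k in P: print(n,k,P[k].round(4))
    d=P['d5']-P['red'];print(np.linalg.norm(d),'yaw marks',np.degrees(np.arctan2(-d[0],d[1])))
    d=P['c4']-P['c3'];print(np.linalg.norm(d),'yaw front',np.degrees(np.arctan2(-d[0],d[1])))
    y=P['d5']-P['red'];y[2]=0;y/=np.linalg.norm(y);print('knob along y from red',(P['knob']-P['red'])@y)
E
```

```text
top red [ 0.5148 -0.17    0.141 ]
top d5 [ 0.5222 -0.0994  0.141 ]
top knob [ 0.5448 -0.1704  0.18  ]
top c1 [ 0.7442 -0.0505  0.14  ]
top c2 [ 0.7242 -0.261   0.14  ]
top c3 [ 0.4536 -0.2347  0.14  ]
top c4 [ 0.4732 -0.0203  0.14  ]
0.07093321522203727 yaw marks -6.013949978329368
0.2153149832556718 yaw front -5.212546370642842
knob along y from red 0.0026873801688165845
side red [ 0.516  -0.1672  0.141 ]
side d5 [ 0.5228 -0.0964  0.141 ]
side knob [ 0.5483 -0.1739  0.18  ]
side c4 [ 0.4724 -0.0279  0.14  ]
side c3 [ 0.4518 -0.2348  0.14  ]
0.0711939858660254 yaw marks -5.489784008734844
0.207872979646929 yaw front -5.688055965621782
knob along y from red -0.003543272453475698
```

The lever appears closed: knob at roughly (0.549,-0.172), lamp yaw about -5.6°. I'll go over high, clear of the scope, turning the jaws along the lamp's x and closing the fingers.

```bash
python3 -m inch '{"translation":[[0,0,1],[0,0,1],[0,0,1]],"rot":[[0,0,0],[0,0,0],[0,0,0]],"jaw":[0,0,0]}' 20
python3 -m inch '{"translation":[[0.2,-0.5,0.7],[0.4,-1,0.7],[0.4,-1,0.7],[0.4,-1,0.7]],"rot":[[0,0,-0.1],[0,0,-0.2],[0,0,-0.2],[0,0,-0.2]],"jaw":[0,0,0,0]}'
python3 -m inch '{"translation":[[0.2,-0.5,0],[0.4,-1,0],[0.4,-1,0],[0.4,-1,0]],"rot":[[0,0,-0.1],[0,0,-0.2],[0,0,-0.2],[0,0,-0.2]],"jaw":[0,0,0,0]}'
```

```text
time: 0.4
ee_pos: [0.2483, 0.5752, 0.3402]
eef_rot: [0.203, 0.979, 0.004, 0.001]
ft_force: [-0.3, 0.3, 0.2]
width: 0.0706
time: 0.8
ee_pos: [0.2918, 0.4718, 0.4137]
eef_rot: [0.307, 0.952, 0.007, 0.002]
ft_force: [0.0, 0.1, 0.6]
width: 0.0388
time: 1.2
ee_pos: [0.3327, 0.3703, 0.4138]
eef_rot: [0.406, 0.914, 0.007, 0.003]
ft_force: [-0.3, 1.4, 0.0]
width: 0.0072
```

```bash

python3 -m inch '{"translation":[[0.15,-0.5,0],[0.3,-1,0],[0.3,-1,0],[0.3,-1,0]],"rot":[[0,0,-0.1],[0,0,-0.2],[0,0,-0.2],[0,0,-0.2]],"jaw":[0,0,0,0]}'
python3 -m inch '{"translation":[[0.15,-0.5,0],[0.3,-1,0],[0.3,-1,0],[0.3,-1,0]],"rot":[[0,0,-0.1],[0,0,-0.2],[0,0,-0.2],[0,0,-0.2]],"jaw":[0,0,0,0]}'
python3 -m inch '{"translation":[[0.2,-0.5,0],[0.4,-1,0],[0.4,-1,0],[0.4,-1,0]],"rot":[[0,0,-0.1],[0,0,-0.2],[0,0,-0.2],[0,0,-0.2]],"jaw":[0,0,0,0]}'
python3 -m inch '{"translation":[[0.2,-0.5,0],[0.4,-1,0],[0.4,-1,0],[0.4,-1,0]],"rot":[[0,0,-0.1],[0,0,-0.2],[0,0,-0.2],[0,0,-0.2]],"jaw":[0,0,0,0]}'
python3 -m inch '{"translation":[[0.2,-0.5,0],[0.4,-1,0],[0.4,-1,0],[0.4,-1,0]],"rot":[[0,0,0],[0,0,0],[0,0,0],[0,0,0]],"jaw":[0,0,0,0]}'
python3 -m inch '{"translation":[[0.2,-0.5,0],[0.35,-0.9,0],[0.35,-0.9,0],[0.35,-0.9,0],[0.35,-0.9,0]],"rot":[[0,0,0],[0,0,0],[0,0,0],[0,0,0],[0,0,0]],"jaw":[0,0,0,0,0]}'
```

```text
time: 1.6
ee_pos: [0.3626, 0.2706, 0.4137]
eef_rot: [0.499, 0.867, 0.006, 0.003]
ft_force: [0.0, 0.1, 1.0]
width: 0.0001
time: 2.0
ee_pos: [0.3925, 0.1719, 0.4136]
eef_rot: [0.586, 0.81, 0.006, 0.004]
ft_force: [-0.9, -0.0, 0.0]
width: 0.0004
time: 2.4
ee_pos: [0.4328, 0.0734, 0.4132]
eef_rot: [0.667, 0.745, 0.005, 0.004]
ft_force: [-0.2, 0.7, -0.1]
width: 0.0008
time: 2.8
ee_pos: [0.4732, -0.0247, 0.4128]
eef_rot: [0.74, 0.673, 0.004, 0.005]
ft_force: [0.1, 0.6, -0.1]
width: -0.0001
time: 3.2
ee_pos: [0.514, -0.1226, 0.4121]
eef_rot: [0.739, 0.674, 0.004, 0.004]
ft_force: [-0.0, -0.0, 0.1]
width: 0.0007
time: 3.7
ee_pos: [0.5497, -0.2093, 0.412]
eef_rot: [0.737, 0.675, 0.004, 0.004]
ft_force: [-0.2, -0.4, 0.4]
width: 0.0005
```

```bash
python3 - <<'E'
from h import *
from scipy.spatial.transform import Rotation as R
import cv2
s=r.read_state();M=R.from_quat(s['eef_rot']).as_matrix();print(s['ee_pos'],M.round(3),s['joint_positions'])
np.savez('w1.npz',p=s['ee_pos'],M=M)
cv2.imwrite('pics/wrist1.png',eyes.camera('wrist'))
E
```

```text
[ 0.54974785 -0.20931241  0.41197458] [[ 0.088  0.996  0.011]
 [ 0.996 -0.088  0.   ]
 [ 0.001  0.011 -1.   ]] [-0.33113227  0.25616658  0.80321372  1.27358039 -0.18967597  1.67599519
  0.34563979]
```

View pics/wrist1.png

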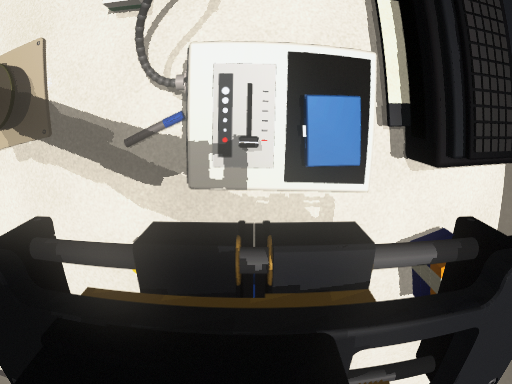

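The wrist view shows the red mark at (225,140), five dots above it up to (225,90), and the knob at (249,142), level with the red mark, so it is closed.

```bash
cat >> h.py <<'E'
def wray(p,z,P,M):
    c=eyes.calibration('wrist');d=np.array([p[0]-c['cx'],p[1]-c['cy']]);q=np.linalg.norm(d);th=q/c['fx']
    v=np.r_[np.sin(th)*d/q,np.cos(th)];H=c['hand_eye'];o=P+M@H[:3,3];v=M@H[:3,:3]@v
    return o+v*(z-o[2])/v[2]
E
python3 - <<'E'
from h import *
import cv2
w=np.load('w1.npz');im=cv2.imread('pics/wrist1.png').astype(int)
sub=im[60:165,212:275]
def cen(m): 
    n,_,st,c=cv2.connectedComponentsWithStats(m.astype(np.uint8)); return [(st[i,4],(c[i]+[212,60]).round(1)) for i in range(1,n) if st[i,4]>3]
red=cen((sub[...,2]>sub[...,1]+60));print('red',red)
strip=sub.copy();strip[:,:9]=0;strip[:,19:]=0
wh=cen(strip.min(2)>150);print('white',wh)
dk=cen((sub.max(2)<70)&(np.arange(105)[:,None]>70)&(np.arange(63)[None]>22));print('dark',dk)
for n,p,z in[('red',(225,140),.141),('knob',(249,141.5),.18)]+[('w',x[1],.141) for x in wh]+[('r',x[1],.141) for x in red]+[('dk',x[1],.17) for x in dk]:
    print(n,p,wray(p,z,w['p'],w['M']).round(4))
cv2.imwrite('pics/wc1.png',cv2.resize(im[70:165,205:285].astype(np.uint8),None,fx=6,fy=6,interpolation=cv2.INTER_CUBIC))
E
```

```text
red [(np.int32(23), array([224.5, 139.4])), (np.int32(6), array([263.5, 140. ]))]
white [(np.int32(137), array([225.6,  66.4])), (np.int32(54), array([225.1,  90.3])), (np.int32(38), array([224.9,  99.9])), (np.int32(25), array([224.8, 109.9])), (np.int32(15), array([224.6, 119.6])), (np.int32(12), array([224.5, 129.5])), (np.int32(23), array([222. , 160.7]))]
dark [(np.int32(36), array([249.3, 135.9])), (np.int32(47), array([246.8, 145. ]))]
red (225, 140) [ 0.5162 -0.1683  0.141 ]
knob (249, 141.5) [ 0.5504 -0.1705  0.18  ]
w [225.6  66.4] [ 0.5269 -0.0632  0.141 ]
w [225.1  90.3] [ 0.5231 -0.0976  0.141 ]
w [224.9  99.9] [ 0.5216 -0.1113  0.141 ]
w [224.8 109.9] [ 0.5201 -0.1255  0.141 ]
w [224.6 119.6] [ 0.5185 -0.1392  0.141 ]
w [224.5 129.5] [ 0.517  -0.1532  0.141 ]
w [222.  160.7] [ 0.5088 -0.1975  0.141 ]
r [224.5 139.4] [ 0.5156 -0.1673  0.141 ]
r [263.5 140. ] [ 0.5707 -0.1733  0.141 ]
dk [249.3 135.9] [ 0.5513 -0.1639  0.17  ]
dk [246.8 145. ] [ 0.547  -0.1757  0.17  ]
```

View pics/wc1.png

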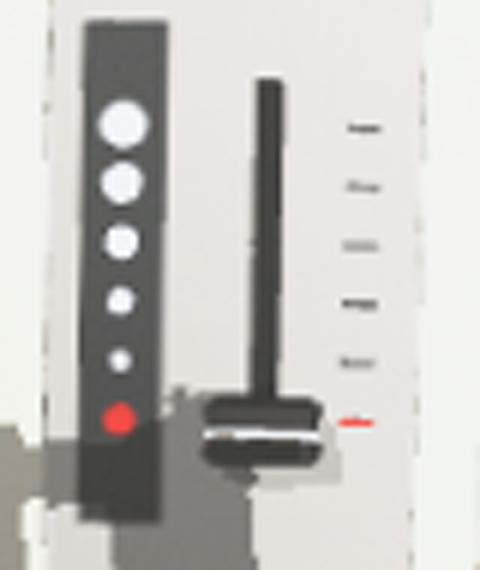

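The index line is level with the red mark, so the lever is closed at about (0.549,-0.172). I'll descend 40 mm short of the knob.

```bash

python3 -m inch '{"translation":[[-0.05,-0.02,-0.4],[-0.05,-0.02,-0.8],[-0.05,-0.02,-1],[-0.05,-0.02,-1]],"rot":[[0,0,-0.017],[0,0,-0.017],[0,0,-0.017],[0,0,-0.017]],"jaw":[0,0,0,0]}'
python3 -m inch '{"translation":[[0,0,-0.4],[0,0,-0.8],[0,0,-1],[0,0,-1]],"rot":[[0,0,0],[0,0,0],[0,0,0],[0,0,0]],"jaw":[0,0,0,0]}'
python3 -m inch '{"translation":[[0,0,-0.15],[0,0,-0.25],[0,0,-0.33],[0,0,-0.33],[0,0,-0.33],[0,0,-0.33]],"rot":[[0,0,0],[0,0,0],[0,0,0],[0,0,0],[0,0,0],[0,0,0]],"jaw":[0,0,0,0,0,0]}'
```

```text
time: 4.15
ee_pos: [0.5439, -0.2087, 0.3101]
eef_rot: [0.742, 0.67, 0.004, 0.002]
ft_force: [-0.2, 0.5, -0.2]
width: 0.0002
time: 4.55
ee_pos: [0.5435, -0.2069, 0.2092]
eef_rot: [0.742, 0.671, 0.004, 0.001]
ft_force: [-0.0, -0.3, 0.9]
width: 0.0003
time: 5.15
ee_pos: [0.5438, -0.2071, 0.1768]
eef_rot: [0.742, 0.671, 0.004, 0.001]
ft_force: [-0.1, 0.5, 0.5]
width: 0.0006
```

```bash

python3 -m inch '{"translation":[[0.005,0.05,0],[0.01,0.1,0],[0.014,0.13,0],[0.014,0.13,0]],"rot":[[0,0,0],[0,0,0],[0,0,0],[0,0,0]],"jaw":[0,0,0,0]}'
for i in 1 2 3 4 5; do python3 -m inch '{"translation":[[0.001,0.01,0],[0.002,0.02,0],[0.002,0.02,0]],"rot":[[0,0,0],[0,0,0],[0,0,0]],"jaw":[0,0,0]}'|grep -E 'pos|force'; done
```

```text
time: 5.55
ee_pos: [0.5455, -0.1932, 0.1768]
eef_rot: [0.741, 0.671, 0.004, 0.001]
ft_force: [-0.1, 0.8, 0.4]
width: 0.0005
ee_pos: [0.5457, -0.1912, 0.1768]
ft_force: [-0.7, -0.9, -0.1]
ee_pos: [0.5458, -0.1893, 0.1768]
ft_force: [0.2, -2.0, -1.4]
ee_pos: [0.5459, -0.1884, 0.1769]
ft_force: [-0.3, -5.5, -1.2]
ee_pos: [0.546, -0.187, 0.1768]
ft_force: [-0.1, -3.7, -1.8]
ee_pos: [0.5464, -0.1843, 0.1768]
ft_force: [1.2, -2.2, -0.1]
```

Contact came at y ≈ -0.190, with about 5 N of resistance. So crests are expected at y ≈ -0.183, -0.169 and -0.155. I'll continue in 2 mm steps.

```bash

for i in 1 2 3 4 5 6 7 8 9; do python3 -m inch '{"translation":[[0.001,0.01,0],[0.002,0.02,0],[0.002,0.02,0]],"rot":[[0,0,0],[0,0,0],[0,0,0]],"jaw":[0,0,0]}'|grep -E 'pos|force'; done
```

```text
ee_pos: [0.5467, -0.1815, 0.1768]
ft_force: [-0.1, -0.1, -0.0]
ee_pos: [0.5469, -0.1792, 0.1768]
ft_force: [1.3, 0.1, -0.5]
ee_pos: [0.5472, -0.1769, 0.1768]
ft_force: [0.4, 0.7, -0.3]
ee_pos: [0.5473, -0.1752, 0.1768]
ft_force: [0.3, -1.1, -0.7]
ee_pos: [0.5474, -0.1743, 0.1769]
ft_force: [1.9, -4.2, -1.3]
ee_pos: [0.5475, -0.1727, 0.1769]
ft_force: [0.8, -3.7, -1.2]
ee_pos: [0.5478, -0.1701, 0.1768]
ft_force: [1.3, -2.4, -1.2]
ee_pos: [0.5481, -0.1673, 0.1768]
ft_force: [0.2, 0.8, -0.7]
ee_pos: [0.5484, -0.165, 0.1768]
ft_force: [-0.3, -0.1, 0.4]
```

Two clicks have passed, so the lever should be at 28 mm. Next contact should be near -0.162 and the crest near -0.155.

```bash

for i in 1 2 3 4 5; do python3 -m inch '{"translation":[[0.001,0.01,0],[0.002,0.02,0],[0.002,0.02,0]],"rot":[[0,0,0],[0,0,0],[0,0,0]],"jaw":[0,0,0]}'|grep -E 'pos|force'; done
```

```text
ee_pos: [0.5486, -0.1628, 0.1768]
ft_force: [-0.2, -0.0, -0.4]
ee_pos: [0.5487, -0.1612, 0.1768]
ft_force: [-0.0, -1.6, -0.2]
ee_pos: [0.5489, -0.1601, 0.1769]
ft_force: [0.8, -5.2, -1.4]
ee_pos: [0.549, -0.1585, 0.1768]
ft_force: [0.6, -3.0, -1.9]
ee_pos: [0.5493, -0.1558, 0.1768]
ft_force: [0.4, -0.9, -1.1]
```

```bash

python3 -m inch '{"translation":[[0.001,0.01,0],[0.002,0.02,0],[0.002,0.02,0]],"rot":[[0,0,0],[0,0,0],[0,0,0]],"jaw":[0,0,0]}'|grep -E 'pos|force'
python3 -m inch '{"translation":[[0.0005,0.005,0],[0.0005,0.005,0]],"rot":[[0,0,0],[0,0,0]],"jaw":[0,0]}'|grep -E 'pos|force'
```

```text
ee_pos: [0.5496, -0.1531, 0.1768]
ft_force: [0.2, -0.3, 1.0]
ee_pos: [0.5497, -0.1522, 0.1768]
ft_force: [-0.2, 0.6, 0.2]
```

The force dropped to zero past the third crest, so it should have snapped. I'll back off, rise and look.

```bash

python3 -m inch '{"translation":[[-0.02,-0.15,0],[-0.04,-0.35,0],[-0.05,-0.5,0],[-0.05,-0.5,0]],"rot":[[0,0,0],[0,0,0],[0,0,0],[0,0,0]],"jaw":[0,0,0,0]}'
python3 -m inch '{"translation":[[0,0,0.4],[0,0,0.8],[0,0,1],[0,0,1]],"rot":[[0,0,0],[0,0,0],[0,0,0],[0,0,0]],"jaw":[0,0,0,0]}'
python3 -m inch '{"translation":[[0,0,0.4],[0,0,0.8],[0,0,1],[0,0,1],[0,0,1]],"rot":[[0,0,0],[0,0,0],[0,0,0],[0,0,0],[0,0,0]],"jaw":[0,0,0,0,0]}'
python3 - <<'E'
from h import *
import cv2
im=eyes.camera('wrist');cv2.imwrite('pics/wrist2.png',im)
cv2.imwrite('pics/wc2.png',cv2.resize(im[40:190,180:300],None,fx=4,fy=4,interpolation=cv2.INTER_CUBIC))
E
```

```text
time: 12.15
ee_pos: [0.5441, -0.2045, 0.1769]
eef_rot: [0.742, 0.67, 0.003, 0.002]
ft_force: [-0.6, -0.5, 0.3]
width: 0.0005
time: 12.55
ee_pos: [0.5455, -0.2041, 0.28]
eef_rot: [0.742, 0.671, 0.005, 0.004]
ft_force: [0.5, -0.3, 0.3]
width: 0.0003
time: 13.05
ee_pos: [0.5456, -0.2034, 0.3789]
eef_rot: [0.742, 0.671, 0.004, 0.004]
ft_force: [-0.4, 0.2, 0.3]
width: 0.0006
```

View pics/wc2.png

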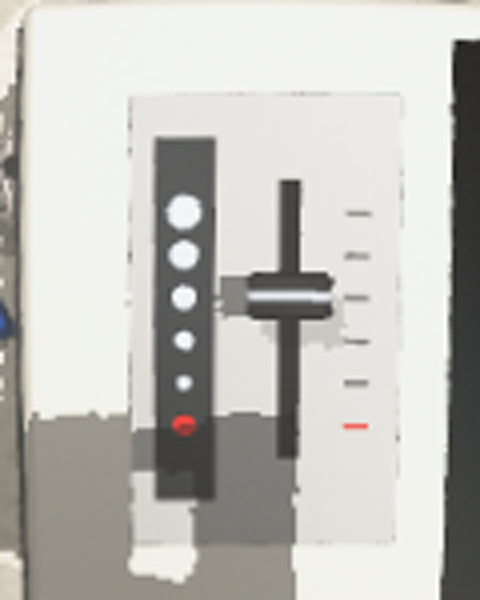

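The index line (crop row 296) is level with the third dot (row 297), and the hand is clear above the lamp. I'll hand the job in.

```bash
python3 -c "
from bench import r
print(r.read_state()['joint_vel']);print(r.close_job())"
```

```text
[-4.15663616e-04  2.84521721e-03  2.97924120e-05  7.26692940e-03
 -1.19981232e-04  3.23315952e-03  1.54924446e-03]
the job is handed in; nothing more can be done
None
```

The lever is in the third click stop, and I handed the job in at about 13 s of the 45 s. It started closed at the red mark. I pushed the knob with the closed fingertips in 2 mm steps through three clicks. The highest force reading, taken after each step, was about 5.5 N.

**Last checks:**
- **Lever position:** in the final wrist picture the index line is level with the third white dot, within about 1 mm.
- **Hand clear:** the hand is about 0.2 m above the deck, with force readings near zero and the arm almost still.
- **Bystanders:** the path was planned clear of them and no unexpected force showed, but I took no final picture to check each one's place.

No check failed or disagreed.

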